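# Refit the drive collar on the blender's D-shaft

### The job

First stand the toppled drive collar upright on the counter, orange end up, and let go of it. Then pinch the blender's bare shaft and turn it until its yellow flat faces the red index mark on the deck. Finally slip the collar over the shaft with its set screw on the flat's side, facing the mark, press it down against the spring ring until it is fully home, and finish like that, still gripping it and holding it down so that I can tighten the screw; leave the cup, tamper and pitcher where they stand.

Things in the scene. Friction and masses are not known exactly. Their poses are not given: they have to be found in the camera images.
- blender: Fixed motor base of a bar blender, jug off: black box 190 x 200 x 100 mm high (deck at 100 mm), with a low dark steel boss (48 mm across, 6 mm high) mid-deck round the shaft. Origin: centre of its underside, on the shaft axis; z up; x points from the shaft to the red index mark, a red bar 8 mm wide lying on the deck 29 to 71 mm from the axis.
- shaft (a joint): Upright steel drive shaft in the blender: turns about the vertical with light friction (0.05 N m), stays where left. Value in rad: 0 = its flat faces the red mark, growing anticlockwise seen from above; starts between 0.5 and 1.6. Stops at +-3.
- shaft_tip (a point): Centre of the shaft's top end, 52 mm above the deck (38 mm above the resting seat ring). The shaft is a D: 20 mm diameter with one yellow flat 6.2 mm from the axis (16.2 mm thick across the flat) along all its length, a yellow dash on the tip beside it; the top 4 mm taper. Axes turn with the shaft: x is the outward direction of the flat, z up.
- seat_ring (a joint): Brass spring ring (35 mm across) round the shaft's foot, slides straight down. Value in m: 0 = at rest, top 14 mm above the deck; 0.008 = fully home, top flush with the boss, 6 mm above the deck. The spring pushes up with 4 N at rest, 10.4 N fully down.
- collar: Loose square aluminium sleeve 38 x 38 x 56 mm long, 0.13-0.25 kg, orange band at its top end, D-bore right through (1.2 mm clearance on the shaft). Black and brass set screw, flush, mid-side on the bore's flat side. Origin: centre of its lower end, on the bore axis; z to the orange end; x out through the screw. Starts lying: screw up, orange end roughly towards the robot, axis 19 mm up.
- cup: Bystander: blue ceramic cup, 80 mm across, 70 mm high, standing on the counter. Origin: centre of its underside.
- tamper: Bystander: steel coffee tamper, 58 mm across, 84 mm high, standing on the counter. Origin: centre of its underside.
- pitcher: Bystander: steel milk pitcher, 84 mm across, 100 mm high, handle on one side, standing on the counter. Origin: centre of its underside.
There are look-alikes about, which are no part of the job. Of the things that look like the collar, the largest one is meant.

How it is judged:
By the outcome, as a careful person would: the job done as asked, in the order asked, and still so for the second after the job is handed in, while the arm keeps its last pose, push and grip.
It also fails if it takes over 72 s, if anything falls off the work surface, if the arm or the gripper's body presses on something with over 40 N, if the wrist force passes 120 N, or if a joint passes its speed limit or range.

### The arm

A 6-joint arm with a two-finger parallel gripper is mounted at the origin on the work surface. World frame = base frame: x ahead of the robot, y to its left, z up, the work surface at z = 0. Lengths are in m, angles in rad, forces in N, time in s.
With the tool pointing down it reaches from about 0.375 to 0.9 m from the base axis. Payload 3.1 kg.
Tool frame: the origin (TCP) lies midway between the tips of the shut fingers; the grasp point (between the pads) lies 19 mm behind it; z points along the fingers, y is the line along which they close (so a half turn about z gives the same grasp; the last joint's range is limited). The gripper opens to 85 mm and grips with 20 to 120 N. Pads are 22 mm wide; open, the fingers measure 114 mm over their backs; the gripper's body (76 mm by 85 mm) begins 54 mm behind the grasp point. The pads swing forward as they close: fully open they stand 13 mm farther back than shut.
Start: joints at [-1.502, 0.527, 1.433, -0, 1.181, -0.178], TCP at [0.153, -0.606, 0.231] pointing down, gripper open.
Joint ranges: [-3.08, 3.08], [-0.75, 2.2], [0.22, 2.44], [-1.43, 4.57], [0, 2.65], [-2.85, 2.85]. Speed limits (rad/s): [2.79, 2.79, 3.14, 3.14, 3.14, 3.14].

### API

Orientations are given as a unit quaternion [x, y, z, w].
In Python, from station import manip gives the robot as it stands.
- The arm moves only by the tool step_arm, never from a script. Its argument "targets" is text: rows parted by semicolons, each of 4 numbers parted by spaces: the shift along the tool's x, y, z in mm, then the turn about the tool's z in degrees. A call has 1 to 12 rows; each row is the pose to reach, as a shift and turn from the pose commanded when the call began, along the tool's axes at that moment; what a row does not reach only later rows make up. A row lasts 1/10 s, in which the tool goes at most 50 mm and 8.59 degrees, less where a joint would pass 70% of its speed; a pose out of reach is approached as far as the arm can. A call with a gripper value outside its range is refused whole. "gripper" is the closure, from 0 (fully open) to 1 (shut), set as the call begins (left out, the last holds). The fingers move at their own pace and stop on an object; "squeeze" is the grip in N (left out, the last holds). Time passes only in rows, so rows that repeat a pose let the fingers close. It gives the time, the measured TCP pose, the force, the opening and the grip force at its end, in the units of the state.
- manip.sense(): the state, without advancing time (a new reading comes with each control period).
- manip.snapshot(name): name is "scene" or "top" or "wrist"; returns the picture (384x512x3 uint8, red, green, blue); there is no depth.
- manip.get_calibration(name): a dict with "fov_y" (degrees; the focal length in pixels is half the picture's height over the tangent of half this angle, whatever the lens; pixels are square), "cx", "cy" (the principal point, pixels), "k1" (the pictures are not rectified: a ray, as slopes to the right and down, at radius r is drawn at 1 + k1 r^2 times it, then the intrinsics apply), "extrinsics" (4x4, takes a point from camera to world coordinates); the wrist camera has in their place "tool_from_camera" (4x4, takes a point from camera to tool coordinates, whose origin is the TCP and whose axes are the flange's). Camera axes: x right, y down, z forward; pixel columns grow to the right and rows downward; lengths in m; the calibration is good to about 2 mm. A picture is of the moment at which its call begins: read the wrist's pose just before it. get_calibration takes no time and is no camera call.
- manip.sign_off(): hands the job in; it is judged then, once.
Trained networks look in the newest picture that a camera, given by its name, has taken for a name from the list of things; names that differ only in an ending like _2 or _b are one class to them, and where a whole thing is asked for, a point or a joint stands for the part that bears it (a point fixed in the world has none). Each returns a list of dicts, best first, with "p" (0 to 1); they miss things now and then, are a little off and sometimes report something else, mostly with a low value. They report only what shows in the picture. A call takes as long as a camera call. They do not tell look-alikes from the thing itself.
- manip.recognise(camera, query): "position" ([column, row] in pixels, amid what is visible of it).
- manip.masks_of(camera, query): "pixels" (384x512 bool, what is visible of it) and "position" ([column, row] in pixels, amid what is visible of it).
- manip.mark_of(camera, query): "position" ([column, row] in pixels: a listed point, or the origin of a listed thing).
The state is a dict: "t": time; "q": joint angles; "qd": joint speeds; "tau": joint torques, N m; "tcp_pos": TCP position; "tool_rot": TCP orientation; "force": force on the tool from outside, world axes, zero at the start; "ft_torque": the same for the moment, N m; "finger_gap": opening from 0.0 (shut) to 1.0 (fully open); "gripper_force": force on a finger pad.
Only numpy, scipy, OpenCV 4.12 (cv2) and the standard library are available. Lean on these libraries where they do the work, as an engineer would, in place of code of your own. Each camera call takes 0.05 s, during which the arm holds its last target. There are 200 camera calls.

## Working session

There is one attempt and no reset: what is moved stays moved. The work goes in short steps, Python scripts to look and compute and a tool call to move; the robot and the scene stay as the last step left them, time stands still between calls to the robot, and variables do not carry over. Pictures are saved under pics/ and viewed, at most 10 in all, crops included, and the job is handed in when it is done.

Besides the shell and the picture viewer there is one more tool, called after "Call:" by a JSON object that holds its "op" and its "data". step_arm: Moves the arm, as the interface text tells. Its arguments: {"type":"object","properties":{"targets":{"type":"string"},"gripper":{"type":"number"},"squeeze":{"type":"number"}},"required":["targets"]}

```bash
mkdir -p pics; ls
cat > h.py <<'E'
import numpy as np, cv2
from station import manip
from scipy.spatial.transform import Rotation as R
def cam(name,s=None):
    c=manip.get_calibration(name); f=192/np.tan(np.radians(c['fov_y'])/2)
    if name=='wrist':
        s=s or manip.sense(); T=np.eye(4); T[:3,:3]=R.from_quat(s['tool_rot']).as_matrix(); T[:3,3]=s['tcp_pos']
        E=T@np.array(c['tool_from_camera'])
    else: E=np.array(c['extrinsics'])
    return f,c['cx'],c['cy'],c['k1'],E
def ray(C,px):
    f,cx,cy,k,E=C; d=np.array([(px[0]-cx)/f,(px[1]-cy)/f]); u=d.copy()
    for _ in range(20): u=d/(1+k*(u@u))
    v=E[:3,:3]@np.array([u[0],u[1],1]); return E[:3,3],v
def atz(C,px,z):
    o,v=ray(C,px); return o+v*(z-o[2])/v[2]
def proj(C,p):
    f,cx,cy,k,E=C; q=E[:3,:3].T@(np.array(p)-E[:3,3]); u=q[:2]/q[2]; u=u*(1+k*(u@u)); return f*u+[cx,cy]
def tri(a):
    A=np.zeros((3,3));b=np.zeros(3)
    for C,px in a:
        o,v=ray(C,px); v=v/np.linalg.norm(v); P=np.eye(3)-np.outer(v,v); A+=P;b+=P@o
    return np.linalg.solve(A,b)
def snap(n,f=None):
    im=manip.snapshot(n)
    if f: cv2.imwrite('pics/'+f,im[:,:,::-1])
    return im
E
python3 - <<'E'
from h import *
a=snap('scene');b=snap('top')
cv2.imwrite('pics/a.png',cv2.resize(np.vstack([a,b])[:,:,::-1],(512,768))[:, :]) if 0 else cv2.imwrite('pics/scene.png',a[:,:,::-1]); cv2.imwrite('pics/top.png',b[:,:,::-1])
for n in('scene','top'):
    C=cam(n);print(n,C[:4],C[4][:3,3].round(3))
    for q in('collar','blender','shaft_tip','cup','tamper','pitcher'):
        print(q,[(np.round(d['position']),round(d['p'],2),atz(C,d['position'],{'shaft_tip':.152,'collar':.019}.get(q,0)).round(3)) for d in manip.mark_of(n,q)])
print(manip.sense())
E
```

```text
pics
scene (np.float64(448.76960697259847), 260.4149021365831, 196.2545867170827, -0.17337130452446137) [ 0.983 -0.669  0.832]
collar [(array([184., 284.]), 0.79, array([ 0.504, -0.182,  0.019])), (array([150., 314.]), 0.79, array([ 0.485, -0.289,  0.019])), (array([198., 310.]), 0.55, array([ 0.573, -0.228,  0.019]))]
blender [(array([268., 203.]), 0.73, array([ 0.533,  0.18 , -0.   ]))]
shaft_tip [(array([271., 162.]), 0.62, array([0.546, 0.174, 0.152])), (array([191., 234.]), 0.46, array([ 0.514, -0.141,  0.152]))]
cup [(array([312., 272.]), 0.62, array([0.745, 0.002, 0.   ]))]
tamper [(array([190., 232.]), 0.63, array([ 0.401, -0.018,  0.   ]))]
pitcher [(array([314., 168.]), 0.6, array([0.583, 0.396, 0.   ]))]
top (np.float64(411.0829399320477), 253.1555680013171, 192.96760331112833, -0.01572190128997112) [0.409 0.042 1.055]
collar [(array([351., 229.]), 0.92, array([ 0.503, -0.186,  0.019])), (array([276., 142.]), 0.56, array([ 0.736, -0.006,  0.019])), (array([286., 274.]), 0.53, array([ 0.396, -0.019,  0.019])), (array([365., 202.]), 0.47, array([ 0.571, -0.225,  0.019]))]
bl
[... 263 characters left out ...]
8, 0.404, 0.   ]))]
{'t': 0.7, 'q': array([-1.50247636e+00,  5.27444603e-01,  1.43268191e+00,  1.09972968e-06,
        1.18141080e+00, -1.78495639e-01]), 'qd': array([-0.00208055, -0.00045361, -0.00067901,  0.00068304, -0.00037737,
        0.00104841]), 'tau': array([-4.16206349e-04, -4.42166448e+01, -1.78383690e+01, -1.74156958e-04,
        7.61020656e-04,  3.21588276e-07]), 'tcp_pos': array([ 0.15272889, -0.60603788,  0.23135024]), 'tool_rot': array([ 9.92394942e-01,  1.23094592e-01, -1.01536541e-06,  2.76522847e-05]), 'force': array([-0.23695784, -1.11903726,  0.51700401]), 'ft_torque': array([ 0.06156867, -0.03173522, -0.04122868]), 'gripper_force': 0.0, 'finger_gap': 1.0017949892126337}
```

Run:
```python
import cv2,numpy as np
a=cv2.imread('pics/scene.png');b=cv2.imread('pics/top.png')
cv2.imwrite('pics/c1.png',np.hstack([cv2.resize(a[230:350,110:260],None,fx=2.6,fy=2.6,interpolation=2),cv2.resize(b[170:290,270:420],None,fx=2.6,fy=2.6,interpolation=2)]))
```

```text
(no output)
```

View pics/scene.png

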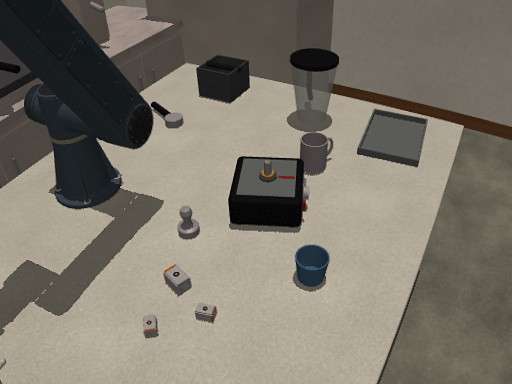

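View pics/c1.png

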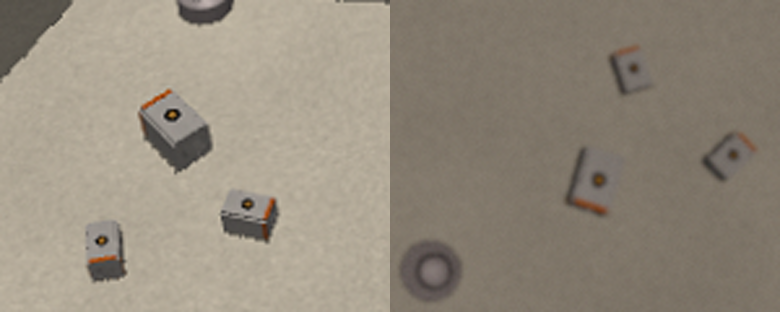

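Candidates (scene px): big block (177,278); small ones (150,325) and (205,312). The largest one, (177,278), has its orange end towards the robot. The crop confirms it is clearly the biggest.

Run:
```python
from h import *
S=cam('scene');T=cam('top')
p=tri([(S,(176.2,274.2)),(T,(350,239.2))]);print('screw',p)
print(atz(T,(350,239.2),.038),atz(T,(346.5,249.8),.03))
s=manip.sense();Rm=R.from_quat(s['tool_rot']).as_matrix();print(Rm.round(3))
print('shift',Rm.T@(p-s['tcp_pos'])*1000)
c=manip.get_calibration('wrist');print(c)
```

```text
screw [ 0.47728867 -0.17689813  0.03462114]
[ 0.47590185 -0.1771792   0.038     ] [ 0.45063019 -0.16864062  0.03      ]
[[ 0.97   0.244  0.   ]
 [ 0.244 -0.97  -0.   ]
 [-0.     0.    -1.   ]]
shift [ 419.57196949 -336.85016342  196.70699358]
{'fov_y': 66.98010539792162, 'cx': 259.20450650734784, 'cy': 191.8143926980914, 'k1': -0.05884976360776515, 'tool_from_camera': array([[ 5.55236534e-04, -9.58470421e-01, -2.85191418e-01,
         7.17232436e-02],
       [ 9.99999372e-01,  8.09884919e-04, -7.74969161e-04,
         4.84596091e-04],
       [ 9.73757246e-04, -2.85190808e-01,  9.58470268e-01,
        -1.43654212e-01],
       [ 0.00000000e+00,  0.00000000e+00,  0.00000000e+00,
         1.00000000e+00]])}
```

Call:
{"op": "step_arm", "data": {"targets": "35 -28 0 3; 70 -56 0 6; 105 -84 0 9; 140 -112 0 12; 175 -140 0 15; 210 -168 0 18; 245 -196 0 21; 280 -224 0 24; 315 -252 0 27; 350 -280 0 30; 385 -308 0 32; 415 -336 0 32.5", "gripper": 0}}

```text
t: 1.9
tcp_pos: [0.4745, -0.1773, 0.2317]
tool_rot: [0.987, -0.16, 0.001, 0.0]
force: [0.5, -1.6, -0.1]
finger_gap: 0.999
gripper_force: 0.0
```

Call:
{"op": "step_arm", "data": {"targets": "0 0 30 0; 0 0 60 0; 0 0 60 0"}}

```text
t: 2.2
tcp_pos: [0.471, -0.1768, 0.1685]
tool_rot: [0.987, -0.159, -0.004, -0.002]
force: [-1.1, -0.2, 0.1]
finger_gap: 0.999
gripper_force: 0.0
```

Run:
```python
from h import *
s=manip.sense();print(s['t'],s['tcp_pos'],s['tool_rot'],s['finger_gap'])
im=snap('wrist','w1.png');C=cam('wrist',s)
ms=manip.masks_of('wrist','collar')
for m in ms:
    px=np.argwhere(m['pixels'])[:,::-1].astype(np.float32);r=cv2.minAreaRect(px);print(round(m['p'],2),np.round(m['position']),r)
```

```text
2.2 [ 0.47098921 -0.17682765  0.16852146] [ 0.98727969 -0.15894495 -0.00358483 -0.00157304] 0.9986770549132398
0.92 [263.  46.] ((265.0843200683594, 49.10950469970703), (50.768272399902344, 33.123016357421875), 58.73627471923828)
0.77 [380. 110.] ((378.7924499511719, 109.22640991210938), (33.533538818359375, 47.52032470703125), 34.38034439086914)
0.56 [257. 170.] ((258.5, 172.0), (62.0, 39.0), 90.0)
```

View pics/w1.png

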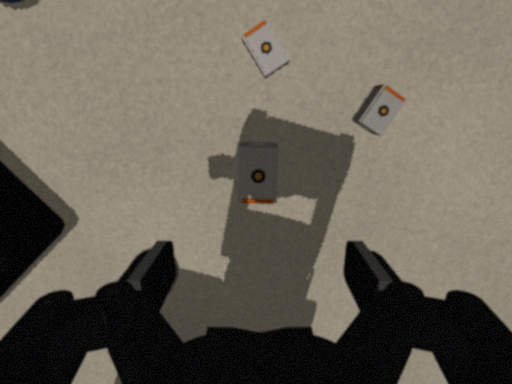

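Run:
```python
from h import *
s=manip.sense();C=cam('wrist',s);Rm=R.from_quat(s['tool_rot']).as_matrix()
print(s['tcp_pos'])
for n,px,z in [('screw',(258,176),.038),('orange top edge L',(242,200),.038),('orange R',(273,200),.038),('farL',(238,143),.038),('farR',(278,143),.038)]:
    p=atz(C,px,z);print(n,p.round(4),(Rm.T@(p-s['tcp_pos'])*1000).round(1))
p=tri([(C,(258,176)),(cam('top'),(350,239.2)),(cam('scene'),(176.2,274.2))]);print(p)
```

```text
[ 0.47306914 -0.17890548  0.17143457]
screw [ 0.4785 -0.1802  0.038 ] [  5.7  -0.5 133.4]
orange top edge L [ 0.4601 -0.1571  0.038 ] [-19.1 -16.6 133.5]
orange R [ 0.4503 -0.1867  0.038 ] [-19.1  14.6 133.4]
farL [ 0.5151 -0.1723  0.038 ] [ 37.9 -19.5 133.4]
farR [ 0.5032 -0.2084  0.038 ] [ 37.9  18.5 133.4]
[ 0.47756029 -0.17801493  0.03470867]
```

Call:
{"op": "step_arm", "data": {"targets": "-6 0 30 0; -12 0 60 0; -18 0 90 0; -21 -0.5 120 0; -21 -0.5 145 0; -21 -0.5 160 0; -21 -0.5 167 0; -21 -0.5 167 0"}}

```text
t: 3.1
tcp_pos: [0.454, -0.1727, 0.0046]
tool_rot: [0.987, -0.16, 0.001, 0.0]
force: [-0.1, 0.3, 0.2]
finger_gap: 1.0
gripper_force: 0.0
```

Call:
{"op": "step_arm", "data": {"targets": "0 0 0 0; 0 0 0 0; 0 0 0 0; 0 0 0 0; 0 0 0 0; 0 0 0 0; 0 0 0 0; 0 0 0 0", "gripper": 1, "squeeze": 20}}

```text
t: 3.9
tcp_pos: [0.4537, -0.1719, 0.0053]
tool_rot: [0.987, -0.159, 0.001, 0.0]
force: [-0.9, 1.0, 4.7]
finger_gap: 0.439
gripper_force: 19.8
```

Call:
{"op": "step_arm", "data": {"targets": "0 0 -10 0; 0 0 -25 0; 0 0 -45 0; 0 0 -60 0; 0 0 -70 0; 0 0 -70 0; 0 0 -70 0"}}

```text
t: 4.6
tcp_pos: [0.4531, -0.1716, 0.0744]
tool_rot: [0.987, -0.16, -0.0, -0.0]
force: [0.3, -0.5, -2.5]
finger_gap: 0.443
gripper_force: 20.8
```

Run:
```python
from h import *
s=manip.sense();print(s)
w=snap('wrist');a=snap('scene')
u,v=proj(cam('scene'),s['tcp_pos']).astype(int);print(u,v)
c=cv2.resize(a[max(0,v-70):v+70,max(0,u-80):u+80],None,fx=2.5,fy=2.5,interpolation=2)
c=cv2.resize(c,(400,384));cv2.imwrite('pics/l1.png',np.hstack([w[:,100:420],c])[:,:,::-1])
```

```text
{'t': 4.6, 'q': array([-5.93206070e-01,  6.10067673e-01,  1.91141271e+00, -4.76299129e-05,
        6.20218902e-01,  1.29800995e+00]), 'qd': array([-0.00161818,  0.0182115 ,  0.00451232, -0.00011309, -0.00105523,
        0.00109124]), 'tau': array([ 3.12876119e-02, -3.93651044e+01, -8.09247047e+00,  1.12162734e-02,
       -6.95476402e-02,  1.67747626e-04]), 'tcp_pos': array([ 0.45309038, -0.17161592,  0.07435307]), 'tool_rot': array([ 9.87196919e-01, -1.59506239e-01, -5.42023307e-05, -9.80745316e-06]), 'force': array([ 0.31177538, -0.51376953, -2.5460075 ]), 'ft_torque': array([0.03772617, 0.04980406, 0.04927189]), 'gripper_force': 20.79430729150772, 'finger_gap': 0.4429335447292554}
165 257
```

View pics/l1.png

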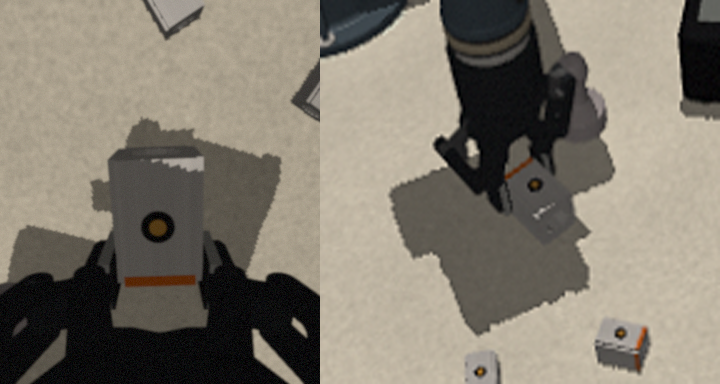

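The collar stayed level in the grip because the pads hold it. So I'll regrip it at mid-length and tip its orange end up over the blender's deck edge. First I need the blender's geometry.

Run:
```python
from h import *
S=cam('scene')
for px in[(240,157),(303,158),(299,197),(231,192)]: print(atz(S,px,.1).round(3))
a=cv2.imread('pics/scene.png');b=cv2.imread('pics/top.png')
for n,im in(('scene',a),('top',b)):
    h=cv2.cvtColor(im,cv2.COLOR_BGR2HSV);m=((h[...,0]<6)|(h[...,0]>174))&(h[...,1]>150)&(h[...,2]>90)
    k,l,st,ce=cv2.connectedComponentsWithStats(m.astype(np.uint8))
    for i in range(1,k):
        if st[i,4]>8:
            ys,xs=np.where(l==i);pc=atz(cam(n),ce[i],.1);v=cv2.fitLine(np.c_[xs,ys].astype(np.float32),2,0,.01,.01).ravel()
            print(n,ce[i],st[i],pc.round(4),(atz(cam(n),ce[i]+8*v[:2],.1)-atz(cam(n),ce[i]-8*v[:2],.1)).round(4))
im=b[150:280,140:270];cv2.imwrite('pics/b.png',np.hstack([cv2.resize(a[140:240,215:325],None,fx=3.5,fy=3.5,interpolation=2)[:340],cv2.resize(im,(340,340),interpolation=2)]))
```

```text
[0.424 0.219 0.1  ]
[0.586 0.295 0.1  ]
[0.646 0.134 0.1  ]
[0.482 0.073 0.1  ]
scene [286.  176.5] [279 176  15   2  30] [0.5801 0.1961 0.1   ] [0.0382 0.0193 0.    ]
top [195.05263158 196.86842105] [192 190   7  15  38] [0.5801 0.1949 0.1   ] [-0.0361 -0.0142  0.    ]
```

View pics/b.png

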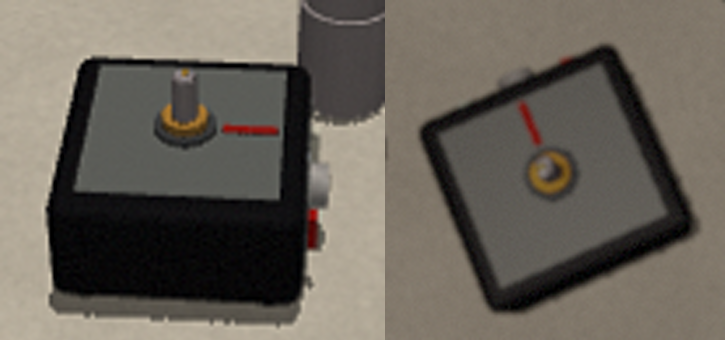

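Call:
{"op": "step_arm", "data": {"targets": "0 0 30 0; 0 0 55 0; 0 0 66 0; 0 0 70 0; 0 0 70 0"}}

```text
t: 5.2
tcp_pos: [0.4529, -0.1714, 0.0043]
tool_rot: [0.987, -0.159, -0.001, -0.0]
force: [1.0, 0.0, -2.1]
finger_gap: 0.442
gripper_force: 20.3
```

Call:
{"op": "step_arm", "data": {"targets": "0 0 0 0; 0 0 0 0; 0 0 0 0; 0 0 0 0; 0 0 -15 0; 0 0 -45 0; 9 0 -75 0; 18 0 -85 -8; 28 0 -85 -16; 28 0 -85 -24; 28 0 -85 -32; 28 0 -85 -40", "gripper": 0}}

```text
t: 6.4
tcp_pos: [0.4798, -0.1805, 0.0894]
tool_rot: [0.982, 0.191, 0.0, 0.0]
force: [0.5, -0.6, 0.1]
finger_gap: 1.001
gripper_force: 0.0
```

Call:
{"op": "step_arm", "data": {"targets": "0 0 0 -8; 0 0 0 -16; 0 0 0 -24; 0 0 0 -32; 0 0 0 -40; 0 0 0 -48; 0 0 0 -56; 0 0 0 -64; 0 0 0 -72; 0 0 0 -80; 0 0 0 -88; 0 0 0 -96"}}

```text
t: 7.6
tcp_pos: [0.4797, -0.1805, 0.0893]
tool_rot: [0.515, 0.857, 0.0, -0.0]
force: [-0.9, -0.0, -1.1]
finger_gap: 1.003
gripper_force: 0.0
```

Call:
{"op": "step_arm", "data": {"targets": "0 0 0 -8; 0 0 0 -16; 0 0 0 -24; 0 0 0 -32; 0 0 0 -40; 0 0 0 -44; 0 0 0 -44"}}

```text
t: 8.3
tcp_pos: [0.4797, -0.1805, 0.0893]
tool_rot: [0.16, 0.987, 0.0, -0.0]
force: [-0.0, 0.5, 0.8]
finger_gap: 1.0
gripper_force: 0.0
```

Run:
```python
from h import *
s=manip.sense();print(s['t'],s['tcp_pos'],s['tool_rot'],s['finger_gap'],s['q'])
im=snap('wrist','w2.png');C=cam('wrist',s);Rm=R.from_quat(s['tool_rot']).as_matrix()
for m in manip.masks_of('wrist','collar'):
    px=np.argwhere(m['pixels'])[:,::-1].astype(np.float32);r=cv2.minAreaRect(px);b=px.min(0),px.max(0)
    c=[(Rm.T@(atz(C,p,.038)-s['tcp_pos'])*1000).round(1)[:2] for p in b]
    print(round(m['p'],2),np.round(m['position']),r,b,c)
h=cv2.cvtColor(im,cv2.COLOR_RGB2HSV);m=(h[...,0]>2)&(h[...,0]<16)&(h[...,1]>190)&(h[...,2]>40)
k,l,st,ce=cv2.connectedComponentsWithStats(m.astype(np.uint8))
for i in range(1,k):
    if st[i,4]>15: print(st[i],ce[i])
```

```text
8.3 [ 0.47974438 -0.1804994   0.08934835] [ 1.59643198e-01  9.87174780e-01  2.25332594e-05 -4.20990156e-05] 0.9996339704319379 [-5.78144525e-01  6.03373744e-01  1.83359171e+00  1.08443321e-05
  7.04722439e-01 -1.82829070e+00]
0.94 [250. 310.] ((251.39373779296875, 315.3980712890625), (46.15547561645508, 43.08155059814453), 62.241458892822266) (array([229., 289.], dtype=float32), array([278., 331.], dtype=float32)) [array([-64.4, -24.3]), array([-105.5,   15. ])]
0.93 [119. 260.] ((117.61976623535156, 259.93426513671875), (29.33472442626953, 64.54119110107422), 45.97102355957031) (array([ 96., 235.], dtype=float32), array([150., 286.], dtype=float32)) [array([ -18.7, -122.9]), array([-62.4, -86.7])]
0.73 [259. 199.] ((260.3058776855469, 200.62353515625), (84.33921813964844, 55.24402618408203), 88.49256896972656) (array([232., 158.], dtype=float32), array([287., 243.], dtype=float32)) [array([ 39. , -19.1]), array([-24.5,  20. ])]
[238 169  44   7 234] [258.94871795 171.95726496]
```

Call:
{"op": "step_arm", "data": {"targets": "3 0 30 0; 3 0 60 0; 3 0 78 0; 3 0 86 0; 3 0 87 0; 3 0 87 0"}}

```text
t: 9.0
tcp_pos: [0.4773, -0.1798, 0.0027]
tool_rot: [0.16, 0.987, -0.0, 0.0]
force: [-0.1, 0.3, -0.2]
finger_gap: 1.0
gripper_force: 0.0
```

Call:
{"op": "step_arm", "data": {"targets": "0 0 0 0; 0 0 0 0; 0 0 0 0; 0 0 0 0; 0 0 0 0; 0 0 0 0; 0 0 0 0; 0 0 0 0; 0 0 -20 0; 0 0 -60 0; 0 0 -105 0; 0 0 -150 0", "gripper": 1, "squeeze": 20}}

```text
t: 10.2
tcp_pos: [0.476, -0.179, 0.153]
tool_rot: [0.16, 0.987, 0.001, -0.001]
force: [0.7, 0.1, -1.9]
finger_gap: 0.437
gripper_force: 21.0
```

Run:
```python
from h import *
s=manip.sense();print(s['t'],s['tcp_pos'],s['finger_gap'],s['q'])
Rm=R.from_quat(s['tool_rot']).as_matrix()
u=np.array([np.cos(np.radians(24)),np.sin(np.radians(24)),0]);n=np.array([u[1],-u[0],0])
sh=np.array([.534,.1755,0])
t=sh+n*.128; t[2]=.15
print(t,Rm.T@(t-s['tcp_pos'])*1000, np.degrees(np.arctan2(Rm[1,0],Rm[0,0])))
```

```text
10.2 [ 0.47603645 -0.17903095  0.15303748] 0.43729491598070647 [-5.79746286e-01  4.89932810e-01  1.79736988e+00  3.31768350e-06
  8.57027495e-01 -1.82997732e+00]
[0.58606229 0.05856618 0.15      ] [-29.56085516 260.16070064   3.14244779] 161.63289038240507
```

Call:
{"op": "step_arm", "data": {"targets": "-4 33 0 6; -8 66 0 12; -12 99 0 18; -16 132 0 24; -20 165 0 30; -24 198 0 36; -27 230 0 42; -29.5 260 0 47.5; -29.5 260 0 47.5; -29.5 260 0 47.5"}}

```text
t: 11.2
tcp_pos: [0.586, 0.0585, 0.1515]
tool_rot: [0.542, 0.84, -0.001, -0.001]
force: [-0.8, 0.4, -1.3]
finger_gap: 0.44
gripper_force: 21.1
```

Run:
```python
from h import *
s=manip.sense();print(s['t'],s['tcp_pos'],s['tool_rot'],s['finger_gap'],s['q'])
im=snap('wrist','w3.png')
for q in('shaft_tip','blender'): print(q,[(np.round(d['position'],1),round(d['p'],2)) for d in manip.mark_of('wrist',q)])
```

```text
11.2 [0.58599302 0.05852773 0.15149603] [ 5.42476654e-01  8.40070155e-01 -6.89747847e-04 -8.59650668e-04] 0.4397796113545858 [-8.98542964e-02  5.81124497e-01  1.59798421e+00 -5.13521087e-04
  9.64647542e-01 -5.13591903e-01]
shaft_tip []
blender [(array([257.1,  49. ]), 0.64)]
```

View pics/w3.png

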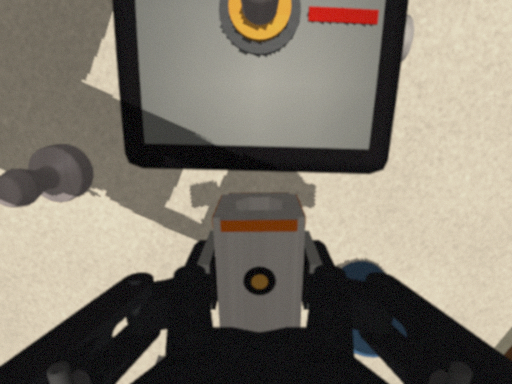

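Run:
```python
from h import *
s=manip.sense();C=cam('wrist',s);Rm=R.from_quat(s['tool_rot']).as_matrix();print(s['tcp_pos'])
for n,px,z in[('edge',(258,168),.1),('eL',(145,166),.1),('eR',(370,171),.1),('ring',(258,12),.114),('m1',(309,14.5),.1),('m2',(378,17),.1),('orange top',(258,220),.151+.035)]:
    p=atz(C,px,z);print(n,p.round(4),(Rm.T@(p-s['tcp_pos'])*1000).round(1))
im=cv2.imread('pics/w3.png')[:,:,::-1];h=cv2.cvtColor(im,cv2.COLOR_RGB2HSV)
m=((h[...,0]<4)|(h[...,0]>175))&(h[...,1]>200)&(h[...,2]>120);ys,xs=np.where(m);q=ys<40
v=cv2.minAreaRect(np.c_[xs[q],ys[q]].astype(np.float32));print(v)
bx=cv2.boxPoints(v);print([atz(C,b,.1).round(4) for b in bx])
```

```text
[0.58606605 0.05698613 0.15189738]
edge [0.5717 0.0849 0.1   ] [31.3 -1.7 51.9]
eL [0.4997 0.0543 0.1   ] [ 32.8 -79.9  52. ]
eR [0.6434 0.1149 0.1   ] [29.4 76.  51.8]
ring [0.534  0.1694 0.114 ] [123.9  -1.6  38. ]
m1 [0.5611 0.1846 0.1   ] [126.7  29.4  51.9]
m2 [0.6002 0.2016 0.1   ] [126.2  72.   51.9]
orange top [0.5736 0.0818 0.186 ] [ 27.8  -1.3 -34.1]
((342.5897521972656, 15.294198036193848), (67.32786560058594, 13.034590721130371), 3.012787342071533)
[array([0.5622, 0.1817, 0.1   ]), array([0.5594, 0.1885, 0.1   ]), array([0.5976, 0.2044, 0.1   ]), array([0.6008, 0.1977, 0.1   ])]
```

Call:
{"op": "step_arm", "data": {"targets": "5 0 20 -1.8; 11 0 35 -1.8; 11 0 44 -1.8; 11 0 49 -1.8; 8 0 52.5 -1.8; 5 0 55.5 -1.8; 3 0 59 -1.8; 1 0 63 -1.8; 0 0 67 -1.8; 0 0 71 -1.8; 0 0 75 -1.8; 0 0 79 -1.8"}}

```text
t: 12.55
tcp_pos: [0.5897, 0.0558, 0.076]
tool_rot: [0.53, 0.848, 0.001, 0.003]
force: [-1.1, -5.6, 9.4]
finger_gap: 0.438
gripper_force: 24.3
```

Call:
{"op": "step_arm", "data": {"targets": "0 0 4 0; 1 0 8 0; 1 0 8 0; 1 0 8 0"}}

```text
t: 12.95
tcp_pos: [0.5914, 0.0557, 0.068]
tool_rot: [0.531, 0.848, 0.001, 0.005]
force: [2.5, -6.4, 4.3]
finger_gap: 0.445
gripper_force: 23.6
```

Run:
```python
from h import *
s=manip.sense();print(s['t'],s['tcp_pos'],s['force'],s['finger_gap'])
w=snap('wrist');a=snap('scene')
u,v=proj(cam('scene'),s['tcp_pos']).astype(int)
c=cv2.resize(a[v-64:v+64,u-66:u+66],(396,384),interpolation=2);cv2.imwrite('pics/l2.png',np.hstack([w[:,60:440],c])[:,:,::-1])
```

```text
12.95 [0.59135585 0.05572251 0.06801838] [ 2.52249976 -6.38362558  4.28736602] 0.44500149518775045
```

View pics/l2.png

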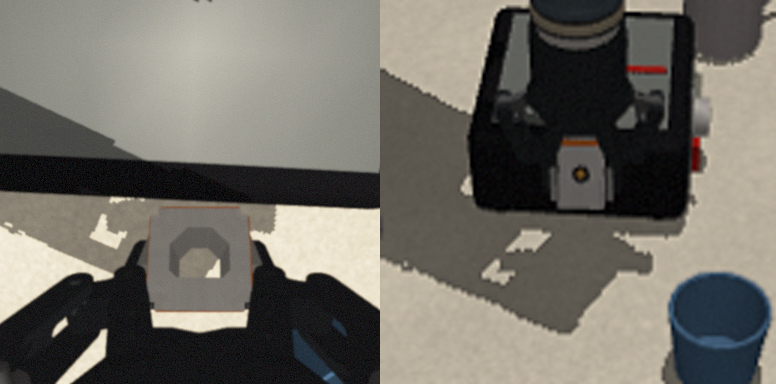

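Call:
{"op": "step_arm", "data": {"targets": "-10 0 -3 0; -25 0 -3 0; -40 0 -3 0; -42 0 15 0; -42 0 32 0; -42 0 45 0; -42 0 52 0; -42 0 55 0; -42 0 57 0; -42 0 57 0"}}

```text
t: 14.05
tcp_pos: [0.6043, 0.0207, 0.0095]
tool_rot: [0.53, 0.848, -0.001, -0.0]
force: [-3.3, -0.7, 3.0]
finger_gap: 0.444
gripper_force: 23.3
```

Call:
{"op": "step_arm", "data": {"targets": "0 0 2 0; 0 0 3 0; 0 0 3 0"}}

```text
t: 14.35
tcp_pos: [0.6044, 0.0207, 0.0092]
tool_rot: [0.53, 0.848, -0.0, 0.0]
force: [-5.7, -0.4, 20.3]
finger_gap: 0.442
gripper_force: 25.4
```

Call:
{"op": "step_arm", "data": {"targets": "0 0 -2 0; 0 0 -2 0; 0 0 -2 0; 0 0 -2 0; 0 0 -2 0; 0 0 -2 0; 0 0 -30 0; 0 0 -70 0; 0 0 -110 0; 0 0 -140 0; 0 0 -140 0", "gripper": 0}}

```text
t: 15.45
tcp_pos: [0.6081, 0.0206, 0.1501]
tool_rot: [0.53, 0.848, 0.002, 0.005]
force: [1.1, -0.2, 0.5]
finger_gap: 1.001
gripper_force: 0.0
```

Run:
```python
from h import *
s=manip.sense();print(s['t'],s['tcp_pos'],s['tool_rot'],s['force'],s['finger_gap'])
w=snap('wrist');a=snap('scene');C=cam('wrist',s)
for m in manip.masks_of('wrist','collar'):
    px=np.argwhere(m['pixels'])[:,::-1].astype(np.float32);print(round(m['p'],2),np.round(m['position']),cv2.minAreaRect(px),px.min(0),px.max(0),atz(C,m['position'],.056))
cv2.imwrite('pics/w4.png',w[:,:,::-1])
u,v=proj(cam('scene'),[.604,.021,.03]).astype(int)
c=cv2.resize(a[v-48:v+48,u-50:u+50],(400,384),interpolation=2);cv2.imwrite('pics/l3.png',np.hstack([w[:,60:440],c])[:,:,::-1])
```

```text
15.45 [0.60813322 0.02062383 0.15006371] [0.53027616 0.84781009 0.00202227 0.00460005] [ 1.10541306 -0.21360478  0.48927282] 1.0014417421715183
0.87 [256. 148.] ((256.0, 150.0), (64.0, 44.0), 90.0) [234. 118.] [278. 182.] [0.5888479  0.05446198 0.056     ]
0.53 [ 82. 372.] ((83.31507873535156, 372.0068664550781), (12.331327438354492, 27.724796295166016), 24.443954467773438) [ 74. 358.] [ 91. 383.] [ 0.52135625 -0.25215034  0.056     ]
```

View pics/l3.png

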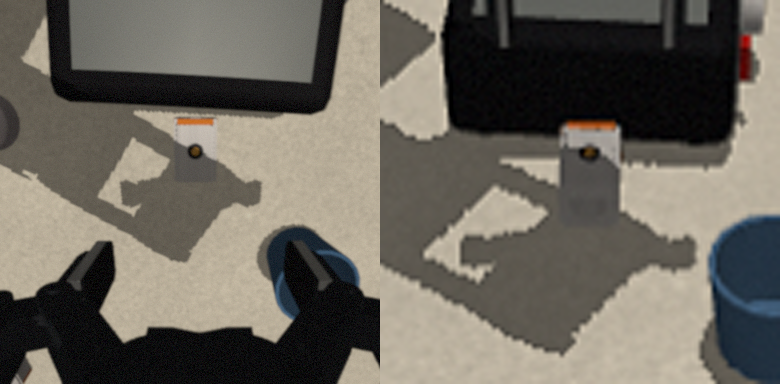

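It fell back onto its side because the tilt had only reached about 60°. It now lies with screw up and orange towards the blender, at wrist px (256,150), so I'll repeat with a fuller rotation.

Run:
```python
from h import *
s=manip.sense();C=cam('wrist',s);Rm=R.from_quat(s['tool_rot']).as_matrix();print(s['tcp_pos'],np.degrees(np.arctan2(Rm[1,0],Rm[0,0])))
for n,px,z in[('edgeblender',(256,108),.1),('screw',(256,151),.038),('botL',(236,182),.038),('botR',(277,182),.038),('or L',(237,124),.038),('orR',(275,124),.038)]:
    p=atz(C,px,z);print(n,p.round(4),(Rm.T@(p-s['tcp_pos'])*1000).round(1))
```

```text
[0.60403871 0.02111002 0.1445714 ] 115.94238456584009
edgeblender [0.5702 0.0839 0.1   ] [71.2 -2.9 44.6]
screw [0.5854 0.0509 0.038 ] [ 34.9  -3.6 106.6]
botL [0.5814 0.0182 0.038 ] [  7.2 -21.5 106.6]
botR [0.6142 0.0342 0.038 ] [  7.2  15.  106.6]
or L [0.561  0.0645 0.038 ] [ 57.8 -19.6 106.7]
orR [0.5898 0.0785 0.038 ] [ 57.8  12.5 106.6]
```

Call:
{"op": "step_arm", "data": {"targets": "10 -3.5 40 0; 20 -3.5 80 0; 20 -3.5 115 0; 20 -3.5 135 0; 20 -3.5 141 0; 20 -3.5 142 0; 20 -3.5 142 0"}}

```text
t: 16.3
tcp_pos: [0.5932, 0.0373, 0.0034]
tool_rot: [0.53, 0.848, 0.0, 0.0]
force: [0.1, -0.3, 0.9]
finger_gap: 1.0
gripper_force: 0.0
```

Call:
{"op": "step_arm", "data": {"targets": "0 0 0 0; 0 0 0 0; 0 0 0 0; 0 0 0 0; 0 0 0 0; 0 0 0 0; 0 0 0 0; 0 0 -8 0; -10 0 -10 0; -25 0 -10 0; -32 0 -6 0; -32 0 0 0", "gripper": 1, "squeeze": 20}}

```text
t: 17.5
tcp_pos: [0.6087, 0.0066, 0.0035]
tool_rot: [0.531, 0.847, 0.0, 0.001]
force: [-1.9, -4.3, 24.0]
finger_gap: 0.444
gripper_force: 19.6
```

Call:
{"op": "step_arm", "data": {"targets": "0 0 0 0; 0 0 0 0; 0 0 0 0; 0 0 0 0; 5 0 0 0; 12 0 0 0; 13 0 0 0; 13 0 0 0", "gripper": 0}}

```text
t: 18.3
tcp_pos: [0.6009, 0.021, 0.0033]
tool_rot: [0.53, 0.848, -0.0, -0.0]
force: [0.9, -0.2, 0.8]
finger_gap: 1.0
gripper_force: 0.0
```

Call:
{"op": "step_arm", "data": {"targets": "0 0 0 0; 0 0 0 0; 0 0 0 0; 0 0 0 0; 0 0 0 0; 0 0 0 0; 0 0 0 0; 0 0 -20 0; 0 0 -50 0; 0 0 -90 0; 0 0 -125 0; 0 0 -125 0", "gripper": 1, "squeeze": 20}}

```text
t: 19.5
tcp_pos: [0.6044, 0.0201, 0.1329]
tool_rot: [0.53, 0.848, 0.002, 0.004]
force: [1.5, -0.1, -2.7]
finger_gap: 0.444
gripper_force: 21.5
```

Run:
```python
from h import *
s=manip.sense();C=cam('wrist',s);Rm=R.from_quat(s['tool_rot']).as_matrix();print(s['tcp_pos'],s['tool_rot'],s['finger_gap'])
w=snap('wrist','w5.png')
h=cv2.cvtColor(w,cv2.COLOR_RGB2HSV);m=(h[...,0]>2)&(h[...,0]<16)&(h[...,1]>190)&(h[...,2]>40)
k,l,st,ce=cv2.connectedComponentsWithStats(m.astype(np.uint8))
for i in range(1,k):
    if st[i,4]>15: print(st[i],ce[i],(Rm.T@(atz(C,ce[i],s['tcp_pos'][2]+.035)-s['tcp_pos'])*1000).round(1))
# deck edge: dark -> bright transition along columns
g=cv2.cvtColor(w,cv2.COLOR_RGB2GRAY).astype(int)
for c in (150,190,330,370):
    col=g[:260,c]; d=np.where(col<30)[0]; 
    if len(d): e=(c,d.max()+1); print(e,(Rm.T@(atz(C,e,.1)-s['tcp_pos'])*1000).round(1))
```

```text
[0.60440938 0.02005296 0.13289629] [0.53027277 0.84781347 0.00197746 0.00438123] 0.4437972815920105
[222 230  75  10 685] [259.17226277 234.80583942] [ 21.7  -0.8 -35.1]
(150, np.int64(103)) [ 74.5 -64.9  32. ]
(190, np.int64(260)) [-28.9 -48.3  32.7]
(330, np.int64(260)) [-29.2  48.   33.4]
(370, np.int64(115)) [67.6 65.2 33.1]
```

Call:
{"op": "step_arm", "data": {"targets": "20 0 0 1.5; 40 0 0 3; 47 0 10 3.4; 47.5 0 20 3.4; 47.5 0 24 3.4; 45 0 29 3.4; 43 0 34 3.4; 41.5 0 38.5 3.4; 41.5 0 42 3.4; 41.5 0 46 3.4; 42 0 50 3.4; 43 0 53 3.4"}}

```text
t: 20.75
tcp_pos: [0.5835, 0.0555, 0.0761]
tool_rot: [0.555, 0.832, -0.001, 0.002]
force: [-2.8, -8.6, 10.0]
finger_gap: 0.441
gripper_force: 28.3
```

Call:
{"op": "step_arm", "data": {"targets": "1.5 0 3 0; 3.5 0 6.5 0; 5 0 8.5 0; 6.7 0 10 0; 8 0 11.5 0; 9 0 12.5 0; 10 0 13 0; 10 0 13 0; 10 0 13 0"}}

```text
t: 21.65
tcp_pos: [0.5814, 0.0626, 0.063]
tool_rot: [0.554, 0.832, -0.002, 0.004]
force: [-0.7, -14.8, 4.1]
finger_gap: 0.441
gripper_force: 28.5
```

Run:
```python
from h import *
s=manip.sense();print(s['t'],s['tcp_pos'],s['force'],s['finger_gap'])
w=snap('wrist');a=snap('scene')
u,v=proj(cam('scene'),s['tcp_pos']).astype(int)
c=cv2.resize(a[v-64:v+64,u-66:u+66],(396,384),interpolation=2);cv2.imwrite('pics/l4.png',np.hstack([w[:,60:440],c])[:,:,::-1])
```

```text
21.65 [0.58136679 0.0626219  0.06301144] [ -0.70284889 -14.76263661   4.10880696] 0.4408315890859931
```

View pics/l4.png

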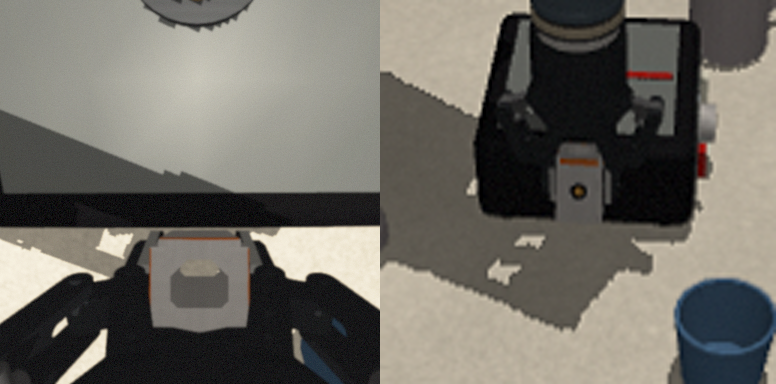

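Call:
{"op": "step_arm", "data": {"targets": "-10 0 -3 0; -25 0 -3 0; -38 0 -3 0; -40 0 10 0; -40 0 25 0; -40 0 38 0; -40 0 46 0; -40 0 49 0; -40 0 51 0; -40 0 51 0"}}

```text
t: 22.75
tcp_pos: [0.5922, 0.0321, 0.0121]
tool_rot: [0.555, 0.832, -0.001, -0.002]
force: [-3.1, 0.1, 6.5]
finger_gap: 0.442
gripper_force: 28.7
```

Call:
{"op": "step_arm", "data": {"targets": "0 0 1 0; 0 0 2 0; 0 0 2 0"}}

```text
t: 23.05
tcp_pos: [0.5922, 0.0321, 0.0119]
tool_rot: [0.555, 0.832, -0.001, -0.001]
force: [-6.0, -0.1, 17.4]
finger_gap: 0.443
gripper_force: 30.0
```

Call:
{"op": "step_arm", "data": {"targets": "0 0 -1 0; 0 0 -1 0; 0 0 -1 0; 0 0 -1 0; 0 0 -1 0; 0 0 -1 0; 0 0 -30 0; 0 0 -70 0; 0 0 -110 0; 0 0 -130 0; 0 0 -130 0; 0 0 -130 0", "gripper": 0}}

```text
t: 24.25
tcp_pos: [0.5937, 0.0313, 0.1392]
tool_rot: [0.555, 0.832, 0.0, 0.0]
force: [-0.4, -0.1, 0.2]
finger_gap: 1.002
gripper_force: 0.0
```

Run:
```python
from h import *
s=manip.sense();print(s['t'],s['tcp_pos'],s['tool_rot'],s['force'],s['finger_gap'])
w=snap('wrist');a=snap('scene');C=cam('wrist',s)
for m in manip.masks_of('wrist','collar'):
    px=np.argwhere(m['pixels'])[:,::-1].astype(np.float32);print(round(m['p'],2),np.round(m['position']),cv2.minAreaRect(px),px.min(0),px.max(0),atz(C,m['position'],.056))
cv2.imwrite('pics/w6.png',w[:,:,::-1])
u,v=proj(cam('scene'),[.592,.032,.03]).astype(int)
c=cv2.resize(a[v-48:v+48,u-50:u+50],(400,384),interpolation=2);cv2.imwrite('pics/l5.png',np.hstack([w[:,60:440],c])[:,:,::-1])
```

```text
24.25 [0.59368501 0.03132324 0.13922652] [5.55299876e-01 8.31650196e-01 5.32441258e-06 1.60948983e-05] [-0.43178302 -0.08943103  0.20067483] 1.0019116751342136
0.82 [258. 205.] ((258.5, 206.0), (58.0, 47.0), 90.0) [235. 177.] [282. 235.] [0.59420391 0.02467451 0.056     ]
0.54 [ 88. 380.] ((89.0, 378.0), (10.0, 26.0), 90.0) [ 76. 373.] [102. 383.] [ 0.50231595 -0.22966886  0.056     ]
```

View pics/l5.png

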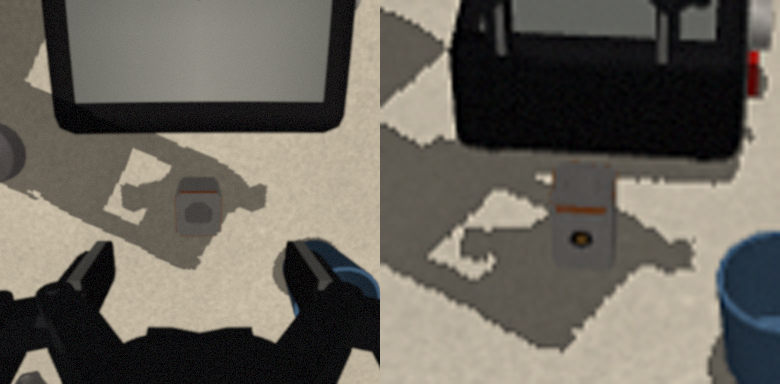

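The collar is standing, orange end up, with the screw facing away from the blender (wrist px (258,206), scene crop (580,240)). Next is the shaft.

Call:
{"op": "step_arm", "data": {"targets": "0 0 -40 0; 15 0 -75 0; 50 0 -90 0; 95 0 -90 0; 135 0 -90 0; 155 0 -90 0; 155 0 -90 0; 155 0 -90 0"}}

```text
t: 25.2
tcp_pos: [0.5341, 0.1745, 0.2282]
tool_rot: [0.555, 0.832, -0.001, -0.001]
force: [0.3, -0.6, -0.3]
finger_gap: 0.997
gripper_force: 0.0
```

```bash
cat > sh.py <<'E'
from h import *
s=manip.sense();C=cam('wrist',s);Rm=R.from_quat(s['tool_rot']).as_matrix();print(s['t'],s['tcp_pos'],s['q'],np.degrees(np.arctan2(Rm[1,0],Rm[0,0])))
w=snap('wrist');cv2.imwrite('pics/sh%d.png'%(s['t']*100),w[:,:,::-1])
print([(np.round(d['position'],1),round(d['p'],2),atz(C,d['position'],.152).round(4)) for d in manip.mark_of('wrist','shaft_tip')])
h=cv2.cvtColor(w,cv2.COLOR_RGB2HSV)
for nm,m,z in(('red',((h[...,0]<4)|(h[...,0]>175))&(h[...,1]>170)&(h[...,2]>80),.1),('yel',(h[...,0]>12)&(h[...,0]<34)&(h[...,1]>130)&(h[...,2]>70),.152)):
    k,l,st,ce=cv2.connectedComponentsWithStats(m.astype(np.uint8))
    for i in range(1,k):
        if st[i,4]>6:
            ys,xs=np.where(l==i);r=cv2.minAreaRect(np.c_[xs,ys].astype(np.float32));b=[atz(C,p,z)[:2].round(4).tolist() for p in cv2.boxPoints(r)]
            hv=h[l==i].mean(0).round();print(nm,st[i],ce[i].round(1),hv,b,np.round(r[1],1))
E
python3 sh.py
```

```text
25.2 [0.53413507 0.17451542 0.22819334] [ 1.17242066e-01  4.47145508e-01  1.59491031e+00 -6.13568483e-04
  1.10144651e+00 -2.77089345e-01] 112.60945647602446
[(array([258.8, 199. ]), 0.75, array([0.5325, 0.175 , 0.152 ]))]
red [290 181  43   8 302] [311.9 184.3] [  6. 214. 137.] [[0.5596, 0.1879], [0.5973, 0.2037], [0.6004, 0.1974], [0.5625, 0.1815]] [ 7. 42.]
yel [240 168  39  33 773] [259.5 182.2] [ 18. 186.  96.] [[0.5095, 0.1926], [0.5365, 0.2039], [0.547, 0.1801], [0.519, 0.1684]] [32. 38.]
yel [258 196   4   7  24] [259.4 199. ] [ 19. 180. 115.] [[0.531, 0.1771], [0.5332, 0.178], [0.5351, 0.1733], [0.5329, 0.1724]] [6. 3.]
```

Run:
```python
import cv2
im=cv2.imread('pics/sh2520.png');h=cv2.cvtColor(im,cv2.COLOR_BGR2HSV)
for y in range(182,222): print(y,' '.join(f"{h[y,x,2]:3d}{'y' if h[y,x,1]>110 and 12<h[y,x,0]<34 else ' '}" for x in range(242,278)))
```

```text
182  88y 104y  97y  99y 103y  98y 100y  97y  86y  83y  90y  89y  94y  92y  92y  96y  94y  96y  96y  96y  92y  92y  97y  91y  95y  94y  94y  96y  98y 104y 100y  97y  99y  98y  95y  82y
183  98y  98y  98y  98y 100y 102y 100y  91y  80   79   86y  96y  94y  91y  99y  93y  96y  94y  96y  93y  97y  96y  95y  93y  96y  92y  89y  90y  95y  98y 100y 101y 100y  99y  99y  86y
184  97y 101y  98y  99y  97y  96y  96y  87y  75   78   89y  93y  92y  97y  97y  97y  93y  94y  96y  94y  95y  94y  95y  94y  93y  93y  87y  83y  94y  99y 104y 106y 101y  98y 102y  92y
185  99y 101y  98y 102y 104y 100y  96y  84   71   81   92y  94y  95y  93y  89y  95y  97y  92y  92y  96y  97y  94y  97y  96y  91y  97y  88y  85   90y  96y 101y 100y  99y 101y  98y  91y
186  97y  99y 103y  97y 100y  98y  89y  82   73   82   89y  92y  95y  95y  95y  94y  93y  96y  96y  99y  94y  95y  99y  96y  94y  92y  89y  82   86y  97y 101y 105y 102y 101y 102y  97y
187  98y 104y  99y  99y 103y  99y  90y  72   75   81   91y  96y  99y  96y  96y  93y  97y  95y  95y  94y  97y  98y  95y  96y  96y  93y  88y  78y  88y  95y 100y  98y 101y 105y 102y  
[... 5558 characters left out ...]
 64   60   58   57   55   59   57   60   66   59   55   57   60   57   57   63   59   58   61   57   58   61   56   62   57   62   52   59   56   60 
219  61   59   57   60   57   60   59   60   59   62   60   61   65   53   57   61   60   60   59   62   62   57   55   61   60   61   58   63   57   54   60   57   59   60   59   63 
220  63   59   58   61   62   59   58   54   61   60   60   59   61   60   60   59   61   63   66   63   61   58   63   58   67   62   59   61   59   60   59   61   62   62   59   58 
221  59   59   59   62   55   64   61   61   56   61   59   63   63   58   58   60   55   55   56   62   61   60   61   61   55   57   58   56   63   59   62   59   61   53   56   56
```

The flat's top edge (px (252,190)–(268,192)) and the dash (259,199) put the flat at about 110° world. The mark is at 22.7°, so the shaft needs about 1.5 rad of turn.

Call:
{"op": "step_arm", "data": {"targets": "0 0 0 -8; 0 0 0 -16; 0 0 0 -24; 0 0 0 -32; 0 0 0 -40; 0 0 0 -48; 0 0 0 -56; 0 0 0 -64; 0 0 0 -72; 0 0 0 -80; 0 0 0 -87.5; 0 0 0 -87.5"}}

```text
t: 26.5
tcp_pos: [0.5352, 0.1732, 0.229]
tool_rot: [-0.173, 0.985, -0.0, -0.0]
force: [0.1, -0.4, 0.4]
finger_gap: 0.999
gripper_force: 0.0
```

Call:
{"op": "step_arm", "data": {"targets": "0 0 40 0; 0 0 75 0; 0 0 98 0; 0 0 106 0; 0 0 107 0; 0 0 107 0"}}

```text
t: 27.1
tcp_pos: [0.5355, 0.1743, 0.123]
tool_rot: [-0.173, 0.985, -0.0, 0.001]
force: [-0.6, -0.3, 0.4]
finger_gap: 1.001
gripper_force: 0.0
```

Call:
{"op": "step_arm", "data": {"targets": "0 0 0 0; 0 0 0 0; 0 0 0 0; 0 0 0 0; 0 0 0 0; 0 0 0 0; 0 0 0 0; 0 0 0 0; 0 0 0 0; 0 0 0 0; 0 0 0 0", "gripper": 1, "squeeze": 30}}

```text
t: 28.2
tcp_pos: [0.5351, 0.1734, 0.1229]
tool_rot: [-0.174, 0.985, -0.001, 0.0]
force: [0.6, -5.0, 3.2]
finger_gap: 0.176
gripper_force: 31.2
```

Run:
```python
from h import *
s=manip.sense();print(s)
Rm=R.from_quat(s['tool_rot']).as_matrix();print(np.degrees(np.arctan2(Rm[1,0],Rm[0,0])),s['finger_gap']*85)
```

```text
{'t': 28.2, 'q': array([ 0.11568441,  0.59354868,  1.68803578, -0.00253323,  0.85900129,
       -1.80371236]), 'qd': array([-1.69032794e-03, -2.07854187e-03,  1.09216427e-05,  7.08410404e-05,
       -3.50364463e-04,  2.22243158e-03]), 'tau': array([ 2.78259717e+00, -3.98198354e+01, -1.18799481e+01,  1.05653666e+00,
       -1.28358845e-01, -9.67454456e-03]), 'tcp_pos': array([0.53514452, 0.17335951, 0.12290205]), 'tool_rot': array([-1.74233177e-01,  9.84703827e-01, -9.87329098e-04,  4.46375083e-04]), 'force': array([ 0.64064431, -5.03595922,  3.22682823]), 'ft_torque': array([-0.78770799, -0.01586309, -0.03228786]), 'gripper_force': 31.15426588221453, 'finger_gap': 0.17644436047021486}
-159.9318822725115 14.997770639968262
```

Call:
{"op": "step_arm", "data": {"targets": "0 0 0 8; 0.2 0.1 0 16; 0.4 0.2 0 24; 0.6 0.3 0 32; 0.9 0.4 0 40; 1.1 0.5 0 48; 1.3 0.7 0 56; 1.5 0.8 0 64; 1.7 0.9 0 72; 1.9 1 0 80; 2 1.2 0 87.4; 2 1.2 0 87.4"}}

```text
t: 29.4
tcp_pos: [0.5325, 0.1733, 0.1229]
tool_rot: [0.555, 0.832, -0.001, 0.001]
force: [-0.1, -7.2, 3.9]
finger_gap: 0.182
gripper_force: 31.6
```

Run:
```python
from h import *
s=manip.sense();print(s['t'],s['tcp_pos'],s['force'],s['ft_torque'],s['finger_gap'])
Rm=R.from_quat(s['tool_rot']).as_matrix();print(np.degrees(np.arctan2(Rm[1,0],Rm[0,0])),s['finger_gap']*85)
```

```text
29.4 [0.53249783 0.17330328 0.12289777] [-0.09162584 -7.20765244  3.87773224] [-1.07785758  0.06218149 -0.0183443 ] 0.18155617021467707
112.5582116948967 15.43227446824755
```

Call:
{"op": "step_arm", "data": {"targets": "0 0 0 0; 0 0 0 0; 0 0 0 0; 0 0 0 0; 0 0 0 0; 0 0 -30 0; 0 0 -70 0; 0 0 -105 0; 0 0 -105 0; 0 0 -105 0", "gripper": 0}}

```text
t: 30.4
tcp_pos: [0.5324, 0.1751, 0.228]
tool_rot: [0.554, 0.832, 0.001, 0.001]
force: [0.4, 0.7, -0.0]
finger_gap: 0.998
gripper_force: 0.0
```

```bash
python3 sh.py
python3 - <<'E'
import cv2,glob
f=sorted(glob.glob('pics/sh*.png'))[-1];print(f)
im=cv2.imread(f);h=cv2.cvtColor(im,cv2.COLOR_BGR2HSV)
for y in range(184,218): print(y,' '.join(f"{h[y,x,2]:3d}{'y' if h[y,x,1]>110 and 12<h[y,x,0]<34 else ' '}" for x in range(244,282)))
E
```

```text
30.4 [0.5324191  0.1750809  0.22801566] [ 1.18284361e-01  4.43953387e-01  1.60142682e+00  1.04019576e-04
  1.09440617e+00 -2.77084865e-01] 112.65023930725381
[(array([259.4, 200.7]), 0.76, array([0.5321, 0.1746, 0.152 ]))]
red [291 182  42   8 285] [311.9 185. ] [  5. 216. 135.] [[0.5597, 0.1881], [0.5965, 0.2035], [0.5997, 0.1972], [0.5626, 0.1817]] [ 7. 41.]
yel [241 169  38  36 624] [260.8 183.4] [ 18. 177.  96.] [[0.5162, 0.1697], [0.5104, 0.1963], [0.5389, 0.2027], [0.5457, 0.1761]] [37.8 33.6]
yel [259 200   8   4  23] [262.1 201.9] [ 19. 184. 113.] [[0.5325, 0.1727], [0.5315, 0.175], [0.5367, 0.1771], [0.5377, 0.1748]] [7. 3.]
pics/sh3040.png
184  98y 104y  99y  99y 101y  95y  84y  75   71   73   74   71   68   69   72   65   71   72   71   72   72   70   75   83   85y 103y 100y  99y 103y 101y 102y 100y  99y  96y  82y  59   41   43 
185 103y  99y  99y 103y  97y  91y  77   67   71   72   79   72   73   72   72   71   72   72   72   74   70   70   67   77   93y  96y 102y  98y 100y 102y 100y 105y 104y  92y  85y  64   45   38 
186 102y 102y 103y 103y  93y  88y  77   65   64   74  
[... 5452 characters left out ...]
 57   55   59   61   60   58   61   60   58   56   62   57   60   60   59   65   55   63   60   57   64   59   58   59 
215  60   61   60   54   59   61   60   60   59   55   61   59   55   55   57   58   58   64   61   58   63   57   59   58   60   58   59   62   56   57   55   58   59   51   62   62   56   63 
216  61   57   61   60   60   62   57   59   62   59   55   59   59   65   58   60   61   55   64   57   58   59   59   58   61   57   59   61   57   63   55   62   61   55   60   61   62   58 
217  55   61   63   60   63   57   60   62   58   63   56   60   64   59   54   57   59   55   59   58   60   62   56   60   60   58   57   60   60   58   59   60   61   59   58   56   59   61
```

The flat now faces the mark to within about 1° (dash at px (262,202), lying along the mark's direction). Back to the collar.

Call:
{"op": "step_arm", "data": {"targets": "-30 0 0 0; -70 0 0 0; -110 0 10 0; -140 0 40 0; -155 0 70 0; -158 0 85 0; -158 0 88 0; -158 0 88 0; -158 0 88 0"}}

```text
t: 31.4
tcp_pos: [0.5931, 0.0296, 0.1396]
tool_rot: [0.554, 0.832, 0.0, 0.0]
force: [0.3, 0.5, 0.9]
finger_gap: 0.999
gripper_force: 0.0
```

Run:
```python
from h import *
s=manip.sense();C=cam('wrist',s);Rm=R.from_quat(s['tool_rot']).as_matrix();print(s['t'],s['tcp_pos'],s['tool_rot'])
w=snap('wrist','w7.png');T=lambda p:(Rm.T@(p-s['tcp_pos'])*1000).round(1)
h=cv2.cvtColor(w,cv2.COLOR_RGB2HSV);g=cv2.cvtColor(w,cv2.COLOR_RGB2GRAY)
for m in manip.masks_of('wrist','collar'):
    if m['p']<.6: continue
    px=np.argwhere(m['pixels'])[:,::-1].astype(np.float32);print(m['p'],cv2.minAreaRect(px),px.min(0),px.max(0))
    x0,y0=px.min(0).astype(int);x1,y1=px.max(0).astype(int);xm=(x0+x1)//2
o=(h[...,0]>2)&(h[...,0]<18)&(h[...,1]>150)&(h[...,2]>30)
k,l,st,ce=cv2.connectedComponentsWithStats(o.astype(np.uint8))
for i in range(1,k):
    if st[i,4]>10: print('or',st[i],ce[i].round(1),T(atz(C,ce[i],.053)))
print('col',y0-5,[int(g[y,x0+6]) for y in range(y0-5,y1+6)])
print('col mid',[int(g[y,xm]) for y in range(y0-5,y1+6)])
print('row',x0-6,[int(g[y1-12,x]) for x in range(x0-6,x1+7)])
print('near edge',T(atz(C,(xm,y1+.5),.056)),'L',T(atz(C,(x0,y1-12),.056)),'R',T(atz(C,(x1+1,y1-12),.056)))
```

```text
31.4 [0.59313853 0.02961914 0.13956774] [5.54263818e-01 8.32341038e-01 1.04827458e-04 7.83338019e-05]
0.91 ((260.0, 205.0), (60.0, 46.0), 90.0) [237. 175.] [283. 235.]
0.87 ((89.5, 377.5), (11.0, 29.0), 90.0) [ 75. 372.] [104. 383.]
or [243 190  11   1  11] [248. 190.] [  5.5 -10.1  86.6]Traceback (most recent call last):
  File "<stdin>", line 13, in <module>
IndexError: index 384 is out of bounds for axis 0 with size 384
```

Run:
```python
from h import *
s=manip.sense();C=cam('wrist',s);Rm=R.from_quat(s['tool_rot']).as_matrix();T=lambda p:(Rm.T@(p-s['tcp_pos'])*1000).round(1)
w=cv2.imread('pics/w7.png');h=cv2.cvtColor(w,cv2.COLOR_BGR2HSV)
for x in(246,250,274,278):
  print(x,[(int(h[y,x,0]),int(h[y,x,1]),int(h[y,x,2])) for y in range(186,196)],'near',[int(h[y,x,2]) for y in range(228,242)])
for y in(200,228):print(y,'L',[int(h[y,x,2]) for x in range(230,246)],'R',[int(h[y,x,2]) for x in range(274,292)])
for px in((260,191),(260,236),(237,213),(284,213)): print(px,T(atz(C,px,.056)))
print(proj(C,s['tcp_pos']+Rm@[0,0,.083]))
```

```text
246 [(12, 20, 65), (15, 35, 72), (10, 43, 72), (11, 103, 74), (9, 155, 79), (13, 130, 88), (16, 67, 88), (10, 34, 90), (13, 20, 89), (8, 23, 90)] near [90, 91, 92, 92, 91, 93, 96, 101, 101, 98, 101, 99, 102, 102]
250 [(9, 24, 73), (13, 25, 72), (18, 43, 72), (9, 112, 73), (10, 152, 79), (9, 116, 88), (11, 66, 93), (15, 39, 92), (15, 21, 95), (5, 18, 87)] near [91, 84, 92, 87, 87, 92, 95, 100, 104, 103, 102, 104, 106, 104]
274 [(12, 18, 72), (20, 23, 68), (18, 42, 73), (10, 99, 77), (11, 159, 77), (13, 123, 85), (7, 62, 91), (8, 31, 91), (30, 17, 88), (11, 22, 92)] near [84, 93, 86, 92, 89, 94, 113, 138, 159, 171, 184, 184, 185, 187]
278 [(30, 20, 75), (15, 22, 69), (10, 43, 72), (13, 84, 76), (11, 123, 77), (11, 89, 89), (12, 58, 88), (14, 30, 92), (21, 28, 90), (26, 20, 90)] near [87, 89, 94, 110, 127, 131, 160, 182, 195, 193, 193, 190, 190, 191]
200 L [102, 98, 103, 99, 97, 99, 95, 100, 92, 90, 89, 86, 91, 86, 88, 87] R [87, 93, 88, 93, 92, 91, 86, 88, 89, 99, 102, 98, 105, 104, 106, 106, 101, 106]
228 L [100, 100, 102, 105, 101, 100, 98, 95, 93, 88, 86, 86, 91, 88, 87, 87] R [84, 90, 87, 88, 87, 86, 91, 97, 128, 163, 190, 192, 195, 197, 193, 194, 193, 186]
(260, 191) [ 5.3 -0.2 84.3]
(260, 236) [-35.   -0.1  84.3]
(237, 213) [-13.9 -19.4  84.3]
(284, 213) [-13.9  20.   84.4]
[260.21363534 197.67601053]
```

Call:
{"op": "step_arm", "data": {"targets": "-10 0 35 0; -14.4 0 70 0; -14.4 0 100 0; -14.4 0 115 0; -14.4 0 117 0; -14.4 0 117 0"}}

```text
t: 32.1
tcp_pos: [0.5992, 0.016, 0.0231]
tool_rot: [0.554, 0.832, 0.0, 0.001]
force: [0.3, -0.3, 0.8]
finger_gap: 1.001
gripper_force: 0.0
```

Call:
{"op": "step_arm", "data": {"targets": "0 0 0 0; 0 0 0 0; 0 0 0 0; 0 0 0 0; 0 0 0 0; 0 0 0 0; 0 0 0 0; 0 0 0 0; 0 0 0 0", "gripper": 1, "squeeze": 60}}

```text
t: 33.0
tcp_pos: [0.5995, 0.0157, 0.0235]
tool_rot: [0.555, 0.832, 0.0, 0.001]
force: [-0.3, 0.0, 6.1]
finger_gap: 0.438
gripper_force: 61.2
```

Call:
{"op": "step_arm", "data": {"targets": "0 0 -10 0; 0 0 -40 0; 0 0 -80 0; 0 0 -120 0; 0 0 -160 0; 0 0 -165 0; 0 0 -165 0; 0 0 -165 0"}}

```text
t: 33.8
tcp_pos: [0.5969, 0.016, 0.1857]
tool_rot: [0.555, 0.832, -0.001, -0.002]
force: [-0.2, -0.0, -3.2]
finger_gap: 0.434
gripper_force: 61.0
```

Run:
```python
from h import *
s=manip.sense();C=cam('wrist',s);Rm=R.from_quat(s['tool_rot']).as_matrix();T=lambda p:(Rm.T@(p-s['tcp_pos'])*1000).round(1)
print(s['t'],s['tcp_pos'],np.degrees(np.arctan2(Rm[1,0],Rm[0,0])),s['finger_gap'])
w=snap('wrist','w8.png');h=cv2.cvtColor(w,cv2.COLOR_RGB2HSV)
zt=s['tcp_pos'][2]+.0335
pr=lambda x:proj(C,s['tcp_pos']+Rm@np.array([x,0,-.0335])).round(1)
print([pr(x) for x in(-19,0,19)])
o=(h[...,0]>2)&(h[...,0]<18)&(h[...,1]>120)&(h[...,2]>30)
k,l,st,ce=cv2.connectedComponentsWithStats(o.astype(np.uint8))
for i in range(1,k):
    if st[i,4]>15: print('or',st[i],ce[i].round(1))
for x in(235,260,285): print(x,'s',[f"{y}:{h[y,x,0]}/{h[y,x,1]}/{h[y,x,2]}" for y in range(int(pr(19)[1])-14,int(pr(-19)[1])+14,2)])
```

```text
33.8 [0.59693993 0.01603506 0.18573791] 112.63775083164786 0.43382269215372127
[array([259. , 534.1]), array([261.1, 278.5]), array([259. , 491.7])]
or [223 230  73   6 386] [259.1 232.8]
or [499 338  13  22 150] [507.3 349.4]Traceback (most recent call last):
  File "<stdin>", line 12, in <module>
IndexError: index 477 is out of bounds for axis 0 with size 384
```

Run:
```python
from h import *
s=manip.sense();C=cam('wrist',s);Rm=R.from_quat(s['tool_rot']).as_matrix()
print(s['tcp_pos'])
pr=lambda x,y=0,z=.0334:proj(C,s['tcp_pos']+Rm@np.array([x/1e3,y/1e3,-z])).round(1)
print([pr(x) for x in(-19,0,17,19,21)],pr(19,-19),pr(19,19))
w=cv2.imread('pics/w8.png');h=cv2.cvtColor(w,cv2.COLOR_BGR2HSV)
for x in(226,240,259,280): print(x,[f"{y}:{h[y,x,1]}/{h[y,x,2]}" for y in range(224,244)])
print([f"{y}:{h[y,228,2]}" for y in range(244,340,3)]); print([f"{y}:{h[y,260,2]}" for y in range(240,345,3)])
```

```text
[0.59679188 0.01604198 0.1852093 ]
[array([261. , 314.2]), array([261.1, 278.4]), array([261.2, 243.3]), array([261.2, 238.9]), array([261.2, 234.5])] [215.7 238.8] [306.7 238.9]
226 ['224:21/72', '225:10/77', '226:17/76', '227:37/76', '228:21/73', '229:41/80', '230:115/84', '231:204/85', '232:234/86', '233:243/85', '234:219/86', '235:150/92', '236:75/95', '237:34/98', '238:24/96', '239:21/95', '240:26/97', '241:28/100', '242:23/100', '243:21/96']
240 ['224:29/80', '225:26/79', '226:31/74', '227:19/79', '228:27/75', '229:49/83', '230:111/83', '231:217/80', '232:204/85', '233:219/86', '234:211/86', '235:152/94', '236:76/104', '237:32/96', '238:19/96', '239:13/98', '240:24/96', '241:21/96', '242:18/98', '243:26/97']
259 ['224:13/76', '225:23/77', '226:17/73', '227:22/81', '228:17/74', '229:45/74', '230:111/83', '231:191/84', '232:255/79', '233:234/86', '234:209/89', '235:149/94', '236:73/98', '237:31/100', '238:26/97', '239:27/96', '240:18/98', '241:25/101', '242:16/95', '243:22/94']
280 ['224:31/81', '225:23/77', '226:22/80', '227:24/73', '228:17/73', '229:36/79', '230:118/80', '231:1
[... 153 characters left out ...]
', '243:16/98']
['244:96', '247:95', '250:96', '253:98', '256:94', '259:95', '262:100', '265:97', '268:98', '271:94', '274:93', '277:99', '280:96', '283:94', '286:98', '289:94', '292:97', '295:94', '298:98', '301:96', '304:92', '307:95', '310:99', '313:203', '316:209', '319:205', '322:210', '325:199', '328:54', '331:18', '334:12', '337:15']
['240:98', '243:97', '246:99', '249:96', '252:86', '255:76', '258:75', '261:77', '264:76', '267:74', '270:77', '273:78', '276:77', '279:74', '282:77', '285:78', '288:77', '291:93', '294:94', '297:99', '300:98', '303:98', '306:97', '309:95', '312:174', '315:208', '318:205', '321:202', '324:204', '327:206', '330:196', '333:54', '336:17', '339:24', '342:26']
```

Call:
{"op": "step_arm", "data": {"targets": "15 0.4 -10 -8; 32 0.9 -10 -16; 50 1.4 -10 -24; 68 1.9 -10 -32; 86 2.4 -10 -40; 104 2.9 -10 -48; 122 3.4 -10 -56; 138 3.9 -10 -64; 152 4.3 -10 -72; 164 4.6 -10 -80; 171 4.7 -10 -87; 171 4.7 -10 -90"}}

```text
t: 35.05
tcp_pos: [0.5351, 0.1762, 0.1949]
tool_rot: [-0.199, 0.98, 0.0, -0.003]
force: [-0.6, -0.1, -2.8]
finger_gap: 0.435
gripper_force: 60.7
```

Call:
{"op": "step_arm", "data": {"targets": "0 0 0 0; 0 0 0 0; 0 0 0 0; 0 0 0 0"}}

```text
t: 35.45
tcp_pos: [0.537, 0.1752, 0.1969]
tool_rot: [-0.196, 0.981, 0.0, -0.0]
force: [0.9, -0.3, -2.3]
finger_gap: 0.436
gripper_force: 60.7
```

```bash
cat > st.py <<'E'
from h import *
s=manip.sense();Rm=R.from_quat(s['tool_rot']).as_matrix()
print(s['t'],s['tcp_pos'].round(4),'yaw',np.degrees(np.arctan2(Rm[1,0],Rm[0,0])).round(2),s['force'].round(1),s['ft_torque'].round(2),s['finger_gap'],s['qd'].round(3))
ax=np.array([.5339,.1749,0]); c=s['tcp_pos']+Rm@[.0016,0,0]
d=Rm.T@((ax-c)*[1,1,0]); print('shift tool xy mm',d*1000,'tilt',Rm[:2,2])
E
python3 st.py
```

```text
35.45 [0.537  0.1752 0.1969] yaw -157.41 [ 0.9 -0.3 -2.3] [-0.02  0.03  0.04] 0.4363467389152644 [ 0.    -0.007 -0.004  0.001  0.001 -0.003]
shift tool xy mm [1.41491057e+00 9.21661739e-01 1.15978550e-03] tilt [-7.15235395e-04 -9.04283010e-05]
```

Call:
{"op": "step_arm", "data": {"targets": "1.4 0.9 5 0; 1.4 0.9 12 0; 1.4 0.9 18 0; 1.4 0.9 20 0; 1.4 0.9 20 0; 1.4 0.9 20 0"}}

```text
t: 36.05
tcp_pos: [0.5356, 0.1757, 0.1773]
tool_rot: [-0.196, 0.981, -0.0, 0.0]
force: [0.1, 0.4, -1.9]
finger_gap: 0.434
gripper_force: 60.7
```

```bash
python3 st.py
```

```text
36.05 [0.5356 0.1757 0.1773] yaw -157.36 [ 0.1  0.4 -1.9] [ 0.02 -0.   -0.  ] 0.4341146228272938 [ 0.    -0.004 -0.003 -0.     0.    -0.001]
shift tool xy mm [ 2.99784871e-01 -1.22648852e-01 -2.66438644e-05] tilt [1.00560464e-04 1.56078499e-05]
```

Call:
{"op": "step_arm", "data": {"targets": "0 0 2 0; 0 0 4 0; 0 0 6 0; 0 0 6 0"}}

```text
t: 36.45
tcp_pos: [0.5352, 0.1757, 0.171]
tool_rot: [-0.196, 0.981, 0.0, -0.0]
force: [-0.3, -0.1, -2.2]
finger_gap: 0.44
gripper_force: 60.7
```

```bash
python3 st.py
```

```text
36.45 [0.5352 0.1757 0.171 ] yaw -157.36 [-0.3 -0.1 -2.2] [-0.02  0.01  0.01] 0.4395709896742627 [ 0.001 -0.004 -0.004  0.     0.004 -0.002]
shift tool xy mm [-7.41491988e-02 -2.02078613e-01 -8.80869826e-05] tilt [-6.76628853e-04 -6.86855574e-05]
```

Call:
{"op": "step_arm", "data": {"targets": "0 0 2 0; 0 0 4 0; 0 0 6 0; 0 0 8 0; 0 0 10 0; 0 0 10 0"}}

```text
t: 37.05
tcp_pos: [0.5352, 0.1757, 0.1609]
tool_rot: [-0.196, 0.981, 0.0, -0.0]
force: [-0.1, 0.3, -3.3]
finger_gap: 0.434
gripper_force: 60.7
```

```bash
python3 st.py
```

```text
37.05 [0.5352 0.1757 0.1609] yaw -157.36 [-0.1  0.3 -3.3] [ 0.03 -0.   -0.07] 0.4339933500701774 [-0.    -0.005 -0.006  0.001  0.004 -0.002]
shift tool xy mm [-5.41060738e-02 -2.12975523e-01 -8.18180421e-05] tilt [-7.18834494e-04 -7.40086863e-05]
```

Call:
{"op": "step_arm", "data": {"targets": "0 0 3 0; 0 0 6 0; 0 0 9 0; 0 0 12 0; 0 0 15 0; 0 0 18 0; 0 0 21 0; 0 0 23 0; 0 0 23 0"}}

```text
t: 37.95
tcp_pos: [0.5353, 0.1757, 0.1379]
tool_rot: [-0.196, 0.981, 0.0, -0.0]
force: [-0.1, 1.1, -2.1]
finger_gap: 0.436
gripper_force: 60.7
```

Call:
{"op": "step_arm", "data": {"targets": "0 0 2 0; 0 0 4 0; 0 0 6 0; 0 0 8 0; 0 0 9 0; 0 0 9 0; 0 0 9 0"}}

```text
t: 38.65
tcp_pos: [0.5356, 0.1758, 0.1302]
tool_rot: [-0.196, 0.981, -0.0, 0.0]
force: [-3.1, -0.9, 6.8]
finger_gap: 0.434
gripper_force: 61.7
```

```bash
python3 st.py
```

```text
38.65 [0.5356 0.1758 0.1302] yaw -157.35 [-3.1 -0.9  6.8] [-0.04  0.41 -0.  ] 0.4336977743162712 [ 0.001 -0.001 -0.     0.001 -0.    -0.001]
shift tool xy mm [ 3.39051324e-01 -1.37063048e-01 -2.09675198e-04] tilt [7.59964588e-04 4.66147707e-05]
```

Call:
{"op": "step_arm", "data": {"targets": "0 0 1 0; 0 0 2 0; 0 0 2 0; 0 0 2 0"}}

```text
t: 39.05
tcp_pos: [0.5356, 0.1758, 0.1295]
tool_rot: [-0.196, 0.981, -0.0, 0.001]
force: [-4.3, -0.8, 14.6]
finger_gap: 0.436
gripper_force: 63.0
```

Call:
{"op": "step_arm", "data": {"targets": "0 0 0.5 0; 0 0 1 0; 0 0 1 0; 0 0 1 0"}}

```text
t: 39.45
tcp_pos: [0.5356, 0.1758, 0.1295]
tool_rot: [-0.196, 0.981, -0.0, 0.001]
force: [-6.8, -0.6, 19.9]
finger_gap: 0.436
gripper_force: 63.8
```

```bash
python3 st.py
python3 - <<'E'
from h import *
w=snap('wrist','w9.png');h=cv2.cvtColor(w,cv2.COLOR_RGB2HSV)
o=(h[...,0]>2)&(h[...,0]<18)&(h[...,1]>120)&(h[...,2]>30)
k,l,st,ce=cv2.connectedComponentsWithStats(o.astype(np.uint8))
for i in range(1,k):
    if st[i,4]>15: print('or',st[i],ce[i].round(1))
manip.snapshot('top');manip.snapshot('scene')
for n in('top','scene'):
    for q in('cup','tamper','pitcher'):print(n,q,[(np.round(d['position']),round(d['p'],2)) for d in manip.mark_of(n,q)])
E
```

```text
39.45 [0.5356 0.1758 0.1295] yaw -157.34 [-6.8 -0.6 19.9] [-0.21  1.03 -0.01] 0.4355626863748586 [-0.001  0.    -0.001 -0.001 -0.     0.002]
shift tool xy mm [ 0.35938768 -0.15244206 -0.00046941] tilt [ 1.72077959e-03 -8.54034925e-07]
or [223 230  74   7 390] [259.4 233.1]
or [254 311  12   3  26] [259.3 311.7]
top cup [(array([280., 140.]), 0.73), (array([287., 276.]), 0.64)]
top tamper [(array([285., 273.]), 0.78)]
top pitcher []
scene cup [(array([310., 275.]), 0.81)]
scene tamper [(array([190., 232.]), 0.81)]
scene pitcher [(array([314., 169.]), 0.95)]
```

The collar hasn't slipped in the grip, its bottom is at 106 mm (home), and it is held down with about 22 N. The cup, tamper and pitcher are where they were.

```bash
python3 -c "
from station import manip
print(manip.sign_off())"
```

```text
the job is handed in; nothing more can be done
None
```

I stood the collar upright and let go (it took two tries), turned the shaft's flat to within about 1° of the red mark, and slid the collar on, screw facing the mark. It is pressed fully home and still gripped and held down at about 22 N. The cup, tamper and pitcher are unmoved, and I handed the job in at about 40 s.

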